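Load the swing-arm tray with the tea box and index it to its next stop

TASK

Gently set the red tea box flat inside the rim of the swing stand's wooden tray, long side along the tray's long side, and let go of it. Then pull up the red plunger knob, swing the loaded arm counter-clockwise (seen from above) to the next hole, the one with the green dot, and let the plunger snap fully down into it, with the box still lying in the tray. Leave the two spice jars and the salt shaker where they stand.

Things in the scene. Friction and masses are not known exactly. Their poses are not given: they have to be found in the camera images.
- tea_box_centre (a point): Centre (half-way up) of the red cardboard tea box, loose, lying on its large face: 63 mm wide along its x axis, 131 mm long along its y axis, 64 mm tall (z up). Weighs 0.13 to 0.23 kg. It lies on the worktop to the right of the stand, at any yaw.
- tray_top (a point): Middle of the flat upper face of the arm's wooden tray, 55 mm above the worktop and 225 mm from the pivot axis, moving with the arm. x axis points outward along the arm, y along the tray's long side, z up. The tray is 96 x 164 mm; a round steel rim stands 5 mm above the face and leaves 84 mm (x) by 152 mm (y) inside.
- knob_centre (a point): Centre of the red plunger knob, a plain upright cylinder 34 mm across, 38 mm tall (19 mm above and below this point), on the arm between pivot and tray, 105 mm from the pivot axis, 107 mm above the worktop when down. Under it a thin rod, then a 30 mm wide steel barrel whose top is 74 mm above the worktop. It swings with the arm and is pulled straight up.
- pivot (a point): Arm's vertical turning axis, at the top face (z = 20 mm) of the stand's base plate: white, fixed, 250 x 210 x 20 mm. Four 15 mm holes, 14 mm deep, lie in it on a circle of 105 mm radius round this axis, 50 degrees (0.873 rad) apart, a 15 mm dot just outside each: green at the hole to go to, the others grey. The arm's bar is 42 to 52 mm above the worktop; hub and post reach 82 mm.
- green_hole (a point): Mouth centre of the hole with the green dot, on the plate's top surface (20 mm above the worktop), 105 mm from the pivot axis: the next hole counter-clockwise from where the plunger starts.
- swing_arm (a joint): Angle of the arm about the vertical pivot, rad: about 0 at the start (plunger in the starting hole), growing counter-clockwise seen from above, 0.873 at the green-dot hole; stops at -0.873 and 1.745. Light friction (about 0.12 N m): it stays where it is left. With the plunger in a hole it has about 0.03 rad of play either way.
- plunger (a joint): Lift of the plunger, m: 0 fully down in a hole, 0.020 at the upper stop. A spring pulls it down with 6 N at 0 and 9 N at 0.020. The pin clears the holes at 0.011; let go between holes it rides on the plate at about 0.0105 and drops in when it comes over a hole. The pin is 9 mm thick with a tapered tip.
- spice_a_centre (a point): Centre (half-way up) of the spice jar with the bright red cap: 45 mm across, 106 mm tall. Loose; to be left alone, behind and to the right.
- spice_b_centre (a point): Centre (half-way up) of the spice jar with the black-brown cap: 44 mm across, 105 mm tall. Loose; to be left alone, behind and to the right.
- salt_shaker_centre (a point): Centre (half-way up) of the salt shaker, clear with a grey domed cap: 44 mm across, 90 mm tall. Loose; to be left alone, behind and to the right.

How it is judged:
By the outcome, as a careful person would: the job done as asked, in the order asked, and still so for the second after the job is handed in, with the robot touching nothing.
It also fails if it takes over 48 s, if anything falls off the work surface, if the arm or the gripper's body presses on something with over 40 N, if the wrist force passes 120 N, or if a joint passes its speed limit or range.

ROBOT

A 7-joint arm with a two-finger parallel gripper is mounted at the origin on a cart in front of the work surface, level with it; the furniture and walls round the work are solid. World frame = base frame: x ahead of the robot, y to its left, z up, the work surface at z = 0. Lengths are in m, angles in rad, forces in N, time in s.
With the tool pointing down it reaches from about 0.425 to 0.825 m from the base axis. Payload 3.6 kg.
Tool frame: the origin (TCP) lies at the very end of the fingers, on their centre line; the grasp point (between the pads) lies arm.tcp_to_grasp behind it (arm.tcp_to_grasp is the distance from the TCP to the grasp point, in m); z points along the fingers, y is the line along which they close (so a half turn about z gives the same grasp; the last joint's range is limited). The gripper opens to 85 mm and grips with 20 to 120 N. Pads are 22 mm wide; open, the fingers measure 114 mm over their backs; the gripper's body (76 mm by 85 mm) begins 54 mm behind the grasp point. The pads swing forward as they close: fully open they stand 13 mm farther back than shut.
Start: joints at [1.256, 0.615, -0.013, 1.423, 0.008, 1.103, -0.04], TCP at [0.185, -0.623, 0.231] pointing down, gripper open.
Joint ranges: [-3.12, 3.12], [-0.3, 2.06], [-1.34, 1.32], [0.26, 2.42], [-1.36, 4.5], [0.01, 1.98], [-2.84, 2.84]. Speed limits (rad/s): [2.79, 2.79, 3.14, 3.14, 3.14, 3.14, 3.14].

INTERFACE

Orientations are given as a unit quaternion [x, y, z, w].
In Python, from plant import arm gives the robot as it stands.
- The arm moves only by the shell command python3 -m crank 'ROWS'. ROWS is JSON, a list of rows, each an object of numbers: "x", "y", "z": the shift along the tool's x, y, z in cm; "rx", "ry", "rz": the turn, a rotation vector about the tool's x, y, z in degrees; "claw": the opening, from 0 (shut) to 1 (fully open). A call has 1 to 20 rows; each row shifts and turns the commanded pose from where the row before left it, along the tool's axes as they then stand; what a row does not reach is not made up. A row lasts 1/10 s, in which the tool goes at most 50 mm and 8.59 degrees, less where a joint would pass 70% of its speed; a pose out of reach is approached as far as the arm can. A call is refused whole if a number of a shift passes 5 or a number of a turn 8.59, either way. A call with a gripper value outside its range is refused whole. The fingers move at their own pace and stop on an object; the grip force is fixed at half the most. Time passes only in rows, so rows that do not move let the fingers close. It gives the time, the measured TCP pose, the force, the opening and the grip force at its end, in the units of the state.
- arm.sense(): the state, without advancing time (a new reading comes with each control period).
- arm.snapshot(name): name is "scene" or "top" or "wrist"; returns the picture (480x640x3 uint8, red, green, blue); there is no depth.
- arm.camera_params(name): a dict with "vfov" (degrees; the focal length in pixels is half the picture's height over the tangent of half this angle, whatever the lens; pixels are square), "cx", "cy" (the principal point, pixels), "pose" (4x4, takes a point from camera to world coordinates); the wrist camera has in their place "tool_from_camera" (4x4, takes a point from camera to tool coordinates, whose origin is the TCP and whose axes are the flange's). Camera axes: x right, y down, z forward; pixel columns grow to the right and rows downward; lengths in m; the calibration is good to about 2 mm. The wrist camera is an equidistant fisheye: a pixel r from the principal point sees the ray r / f radians off the axis. A picture is of the moment at which its call begins: read the wrist's pose just before it. camera_params takes no time and is no camera call.
- arm.finish_job(): hands the job in; it is judged then, once.
The state is a dict: "clock": time; "joint_pos": joint angles; "qd": joint speeds; "joint_torque": joint torques, N m; "position": TCP position; "orientation": TCP orientation; "ft_force": force on the tool from outside, world axes, zero at the start; "torque": the same for the moment, N m; "grip_width": finger opening in m; "grasp_force": force on a finger pad.
Only numpy, scipy, OpenCV 4.12 (cv2) and the standard library are available. Lean on these libraries where they do the work, as an engineer would, in place of code of your own. Each camera call takes 0.05 s, during which the arm holds its last target. There are 200 camera calls.

## Working session

There is one attempt and no reset: what is moved stays moved. The work goes in short steps, Python scripts to look and compute and a shell command to move; the robot and the scene stay as the last step left them, time stands still between calls to the robot, and variables do not carry over. Pictures are saved under pics/ and viewed, at most 14 in all, crops included, and the job is handed in when it is done.

```bash
mkdir -p pics; ls
python3 - <<'E'
from plant import arm
import cv2, numpy as np
np.set_printoptions(precision=4,suppress=True)
for n in("scene","top","wrist"):
    im=arm.snapshot(n); cv2.imwrite(f"pics/{n}0.png",im[:,:,::-1]); print(n,arm.camera_params(n))
print(arm.sense(), arm.tcp_to_grasp)
E
```

```text
pics
scene {'vfov': 54.151894001363274, 'cx': 321.75503362075455, 'cy': 238.69917169461476, 'pose': array([[-0.851 , -0.3554,  0.3867,  0.2422],
       [-0.5251,  0.5897, -0.6136,  0.3856],
       [-0.01  , -0.7252, -0.6884,  0.7001],
       [ 0.    ,  0.    ,  0.    ,  1.    ]])}
top {'vfov': 48.89941518248637, 'cx': 324.4023346928622, 'cy': 232.39871688816206, 'pose': array([[-0.0162, -0.9844,  0.1751,  0.3898],
       [-0.9997,  0.0191,  0.0151, -0.1609],
       [-0.0182, -0.1748, -0.9844,  1.2479],
       [ 0.    ,  0.    ,  0.    ,  1.    ]])}
wrist {'vfov': 65.70646984690485, 'cx': 321.0138048362833, 'cy': 241.42879010734035, 'tool_from_camera': array([[ 0.0003, -0.9599, -0.2802,  0.0717],
       [ 1.    ,  0.0003, -0.0002, -0.0005],
       [ 0.0003, -0.2802,  0.9599, -0.1436],
       [ 0.    ,  0.    ,  0.    ,  1.    ]])}
{'clock': 0.15, 'joint_pos': array([ 1.2555,  0.6157, -0.0126,  1.4245,  0.0081,  1.1034, -0.0404]), 'qd': array([-0.0002, -0.0036,  0.0002, -0.003 ,  0.0007, -0.001 ,  0.0009]), 'joint_torque': array([  0.0012, -46.9657,   0.26  , -17.1251,   0.0101,   0.0071,
         0.    ]), 'position': array([ 0.185 , -0.6225,  0.2304]), 'orientation': array([ 0.9896,  0.1439, -0.0002, -0.001 ]), 'ft_force': array([0.5681, 0.1852, 0.1755]), 'torque': array([-0.0333,  0.0325, -0.0273]), 'grasp_force': 0.0, 'grip_width': 0.08551169125986338} 0.0187
```

View pics/top0.png

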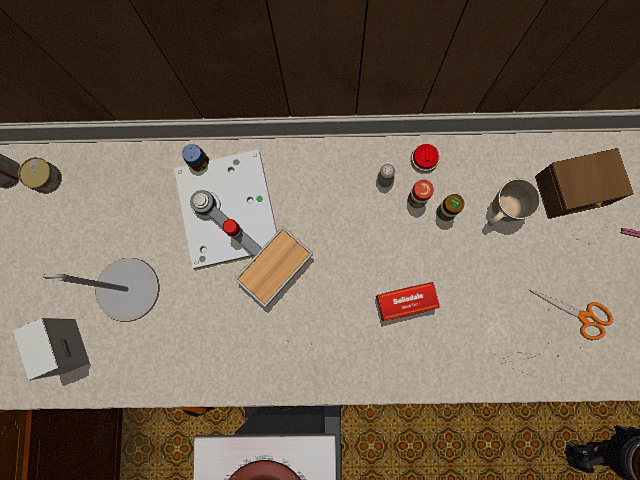

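View pics/scene0.png

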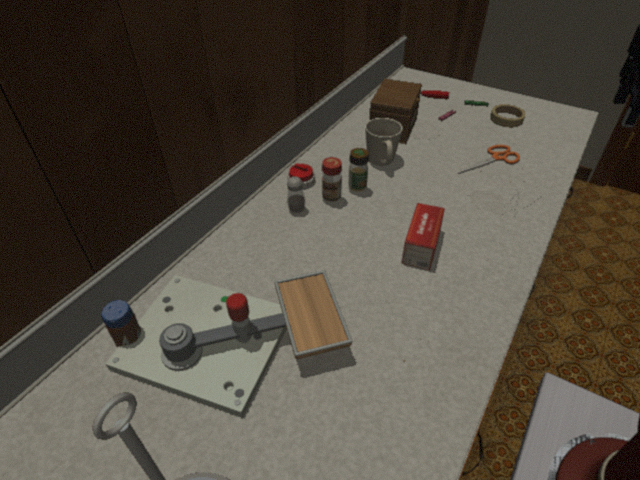

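```bash
cat > h.py <<'E'
import numpy as np, cv2
from plant import arm
from scipy.spatial.transform import Rotation as R
np.set_printoptions(precision=4,suppress=True)
def ray(n,uv,s=None):
    p=arm.camera_params(n); f=240/np.tan(np.radians(p['vfov']/2))
    d=np.atleast_2d(np.asarray(uv,float))-[p['cx'],p['cy']]
    if n=='wrist':
        T=np.eye(4);T[:3,:3]=R.from_quat(s['orientation']).as_matrix();T[:3,3]=s['position'];T=T@p['tool_from_camera']
        r=np.linalg.norm(d,axis=1,keepdims=True)+1e-9; D=np.hstack([d/r*np.sin(r/f),np.cos(r/f)])
    else: T=p['pose']; D=np.hstack([d/f,np.ones((len(d),1))])
    return T[:3,3],D@T[:3,:3].T
def plane(n,uv,z,s=None):
    o,D=ray(n,uv,s); return o+D*((z-o[2])/D[:,2:])
def blobs(m,amin=30):
    c,_=cv2.findContours(m.astype(np.uint8)*255,cv2.RETR_EXTERNAL,cv2.CHAIN_APPROX_NONE)
    return sorted([k for k in c if cv2.contourArea(k)>=amin],key=cv2.contourArea,reverse=True)
def cen(c): return cv2.minEnclosingCircle(c)[0]
E
python3 - <<'E'
from h import *
im=cv2.imread('pics/top0.png'); hsv=cv2.cvtColor(im,cv2.COLOR_BGR2HSV); H,S,V=cv2.split(hsv)
red=((H<8)|(H>172))&(S>150)
box=(red&(V>165)); roi=np.zeros_like(box); roi[270:335,360:450]=1
k=cv2.morphologyEx((box&roi).astype(np.uint8),cv2.MORPH_CLOSE,np.ones((9,9)))
b=blobs(k)[0]; P=plane('top',b[:,0],0.064); r=cv2.minAreaRect(P[:,:2].astype(np.float32)*1000); print('box',r)
roi[:]=0; roi[210:245,215:250]=1
kb=blobs((red&roi),10)[0]; print('knob px',cv2.minEnclosingCircle(kb)); print('knob',plane('top',cen(kb),0.126))
g=(H>45)&(H<85)&(S>120); roi[:]=0; roi[180:215,240:275]=1; g=blobs(g&roi,8)[0]; print('green',plane('top',cen(g),0.02))
w=(H>8)&(H<25)&(S>80)&(V>130); roi[:]=0; roi[220:315,230:320]=1
t=blobs(w&roi)[0]; P=plane('top',t[:,0],0.055); print('tray',cv2.minAreaRect(P[:,:2].astype(np.float32)*1000))
cv2.imwrite('pics/crop0.png',cv2.resize(im[140:320,160:330],None,fx=3,fy=3,interpolation=cv2.INTER_CUBIC))
for uv,z in(((203,198),.082),((387,170),.09),((421,188),.106),((453,203),.105)): print(plane('top',uv,z))
E
```

```text
box ((442.33697509765625, -326.4576416015625), (57.93852996826172, 127.52257537841797), 12.094261169433594)
knob px ((230.73077392578125, 227.11538696289062), 8.758015632629395)
knob [[0.6049 0.0594 0.126 ]]
green [[0.6943 0.0127 0.02  ]]
tray ((526.8463134765625, -25.117782592773438), (83.93929290771484, 152.2425079345703), 47.404014587402344)
[[0.6821 0.1324 0.082 ]]
[[ 0.7368 -0.2877  0.09  ]]
[[ 0.6889 -0.3598  0.106 ]]
[[ 0.6535 -0.4288  0.105 ]]
```

View pics/crop0.png

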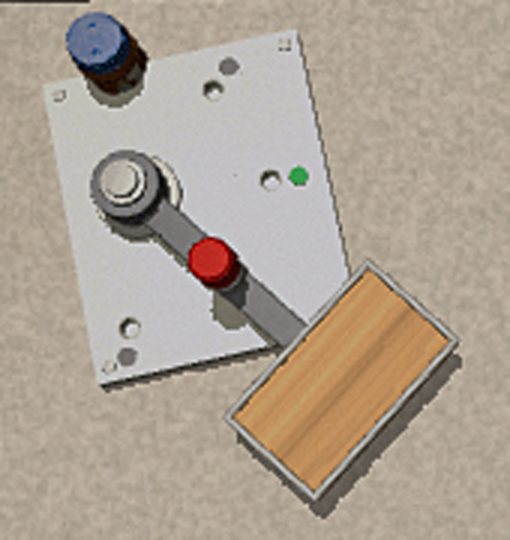

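The top picture shows the tray at (275,267), the knob at (231,227) and the tea box at (408,302). I'm moving over the box now and will check it with the wrist camera.

```bash
python3 -m crank '[{"x":3.3,"y":-2.1,"claw":1},{"x":3.3,"y":-2.1},{"x":3.3,"y":-2.1},{"x":3.3,"y":-2.1},{"x":3.3,"y":-2.1},{"x":3.3,"y":-2.1},{"x":3.3,"y":-2.1},{"x":3.3,"y":-2.1},{"x":3.3,"y":-2.1},{"x":3.3,"y":-2.1},{"rz":-8.55},{"rz":-8.55},{"rz":-8.55},{"rz":-8.55},{"rz":-8.55},{"rz":-8.55},{"rz":-8.55},{"rz":-8.55},{"rz":-8.55},{"rz":-8.55}]'
python3 - <<'E'
from h import *
s=arm.sense(); im=arm.snapshot('wrist'); cv2.imwrite('pics/w1.png',im[:,:,::-1]); print(s['clock'],s['position'],s['joint_pos'],R.from_quat(s['orientation']).as_matrix())
E
```

```text
0.15 [ 0.185  -0.6225  0.2304] [ 1.2555  0.6157 -0.0126  1.4245  0.0081  1.1034 -0.0404] [[ 0.9586  0.2849 -0.0006]
 [ 0.2849 -0.9586  0.0019]
 [-0.     -0.002  -1.    ]]invalid input at $[0]: expected keys x, y, z, rx, ry, rz, claw
```

View pics/w1.png

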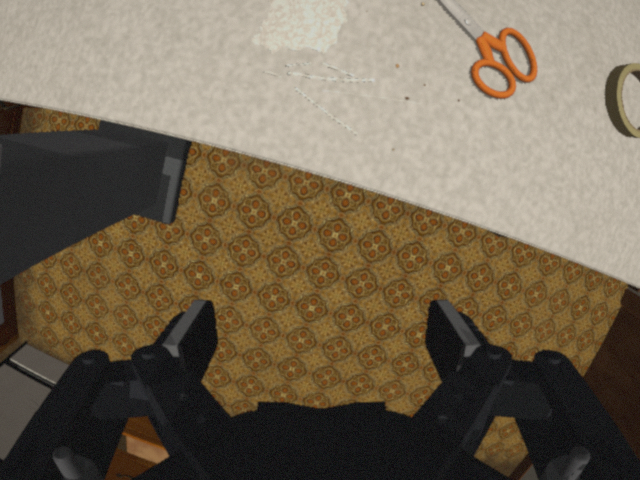

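The move was refused because every row needs all seven keys. The wrist picture is still the start view: fingers at (180,340) and (470,340), and no box in sight.

```bash
python3 -m crank '[{"x":4.1,"y":-2.6,"z":0,"rx":0,"ry":0,"rz":0,"claw":1},{"x":4.1,"y":-2.6,"z":0,"rx":0,"ry":0,"rz":0,"claw":1},{"x":4.1,"y":-2.6,"z":0,"rx":0,"ry":0,"rz":0,"claw":1},{"x":4.1,"y":-2.6,"z":0,"rx":0,"ry":0,"rz":0,"claw":1},{"x":4.1,"y":-2.6,"z":0,"rx":0,"ry":0,"rz":0,"claw":1},{"x":4.1,"y":-2.6,"z":0,"rx":0,"ry":0,"rz":0,"claw":1},{"x":4.1,"y":-2.6,"z":0,"rx":0,"ry":0,"rz":0,"claw":1},{"x":4.1,"y":-2.6,"z":0,"rx":0,"ry":0,"rz":0,"claw":1},{"x":0,"y":0,"z":0,"rx":0,"ry":0,"rz":-8.55,"claw":1},{"x":0,"y":0,"z":0,"rx":0,"ry":0,"rz":-8.55,"claw":1},{"x":0,"y":0,"z":0,"rx":0,"ry":0,"rz":-8.55,"claw":1},{"x":0,"y":0,"z":0,"rx":0,"ry":0,"rz":-8.55,"claw":1},{"x":0,"y":0,"z":0,"rx":0,"ry":0,"rz":-8.55,"claw":1},{"x":0,"y":0,"z":0,"rx":0,"ry":0,"rz":-8.55,"claw":1},{"x":0,"y":0,"z":0,"rx":0,"ry":0,"rz":-8.55,"claw":1},{"x":0,"y":0,"z":0,"rx":0,"ry":0,"rz":-8.55,"claw":1},{"x":0,"y":0,"z":0,"rx":0,"ry":0,"rz":-8.55,"claw":1},{"x":0,"y":0,"z":0,"rx":0,"ry":0,"rz":-8.55,"claw":1},{"x":0,"y":0,"z":0,"rx":0,"ry":0,"rz":0,"claw":1}]'
cat > look.py <<'E'
from h import *
import sys
s=arm.sense(); im=arm.snapshot('wrist'); bgr=im[:,:,::-1].copy(); cv2.imwrite(f'pics/{sys.argv[1]}.png',bgr)
H,S,V=cv2.split(cv2.cvtColor(bgr,cv2.COLOR_BGR2HSV)); red=((H<8)|(H>172))&(S>150)&(V>110)
print(s['clock'],s['position'],'yaw y',np.degrees(np.arctan2(*R.from_quat(s['orientation']).as_matrix()[[1,0],1])),s['joint_pos'])
k=cv2.morphologyEx(red.astype(np.uint8),cv2.MORPH_CLOSE,np.ones((25,25))); b=blobs(k)[0]
P=plane('wrist',b[:,0],0.064,s)[:,:2].astype(np.float32)*1000; print(cv2.boundingRect(b),cv2.minAreaRect(P))
E
python3 look.py w2
```

```text
clock: 2.1
position: [0.44, -0.3304, 0.2311]
orientation: [0.629, 0.777, 0.0, -0.0]
ft_force: [0.7, -0.6, 0.7]
grip_width: 0.0855
grasp_force: 0.0
2.1 [ 0.44   -0.3304  0.2311] yaw y 12.011173477779955 [ 0.8965  0.4913 -0.4435  1.7075  0.2427  0.9981  0.576 ]
(291, 143, 70, 144) ((443.5640869140625, -326.94085693359375), (58.08711624145508, 126.9732437133789), 11.961276054382324)
```

View pics/w2.png

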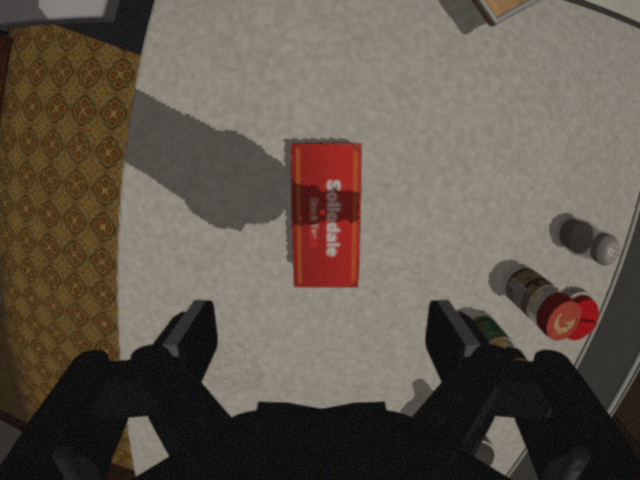

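The box fills columns 291–361 and rows 143–287 in the wrist picture. It agrees with the top view: centre (0.443, -0.327), yaw 12°. I'm descending and gripping.

```bash
python3 -m crank '[{"x":0.3,"y":0.35,"z":4.5,"rx":0,"ry":0,"rz":0,"claw":1},{"x":0,"y":0,"z":4.5,"rx":0,"ry":0,"rz":0,"claw":1},{"x":0,"y":0,"z":4.0,"rx":0,"ry":0,"rz":0,"claw":1},{"x":0,"y":0,"z":3.4,"rx":0,"ry":0,"rz":0,"claw":1},{"x":0,"y":0,"z":2.5,"rx":0,"ry":0,"rz":0,"claw":1},{"x":0,"y":0,"z":1.5,"rx":0,"ry":0,"rz":0,"claw":1},{"x":0,"y":0,"z":0,"rx":0,"ry":0,"rz":0,"claw":1},{"x":0,"y":0,"z":0,"rx":0,"ry":0,"rz":0,"claw":0},{"x":0,"y":0,"z":0,"rx":0,"ry":0,"rz":0,"claw":0},{"x":0,"y":0,"z":0,"rx":0,"ry":0,"rz":0,"claw":0},{"x":0,"y":0,"z":0,"rx":0,"ry":0,"rz":0,"claw":0},{"x":0,"y":0,"z":0,"rx":0,"ry":0,"rz":0,"claw":0}]'
```

```text
clock: 3.35
position: [0.444, -0.3271, 0.0287]
orientation: [0.629, 0.777, 0.0, 0.001]
ft_force: [0.9, -0.2, 6.9]
grip_width: 0.0619
grasp_force: 67.6
```

```bash
python3 -m crank '[{"x":0,"y":0,"z":-1,"rx":0,"ry":0,"rz":0,"claw":0},{"x":0,"y":0,"z":-3,"rx":0,"ry":0,"rz":0,"claw":0},{"x":0,"y":0,"z":-4,"rx":0,"ry":0,"rz":0,"claw":0},{"x":1.5,"y":0.8,"z":-3,"rx":0,"ry":0,"rz":0,"claw":0},{"x":3.2,"y":1.7,"z":-1,"rx":0,"ry":0,"rz":0,"claw":0},{"x":3.5,"y":1.8,"z":0,"rx":0,"ry":0,"rz":0,"claw":0},{"x":3.5,"y":1.8,"z":0,"rx":0,"ry":0,"rz":0,"claw":0},{"x":3.5,"y":1.8,"z":0,"rx":0,"ry":0,"rz":0,"claw":0},{"x":3.5,"y":1.8,"z":0,"rx":0,"ry":0,"rz":0,"claw":0},{"x":3.5,"y":1.8,"z":0,"rx":0,"ry":0,"rz":0,"claw":0},{"x":3.2,"y":1.7,"z":0,"rx":0,"ry":0,"rz":0,"claw":0},{"x":2.4,"y":1.2,"z":0,"rx":0,"ry":0,"rz":0,"claw":0},{"x":0,"y":0,"z":0,"rx":0,"ry":0,"rz":-6,"claw":0},{"x":0,"y":0,"z":0,"rx":0,"ry":0,"rz":-8,"claw":0},{"x":0,"y":0,"z":0,"rx":0,"ry":0,"rz":-8,"claw":0},{"x":0,"y":0,"z":0,"rx":0,"ry":0,"rz":-8,"claw":0},{"x":0,"y":0,"z":0,"rx":0,"ry":0,"rz":-5.4,"claw":0},{"x":0,"y":0,"z":0,"rx":0,"ry":0,"rz":0,"claw":0},{"x":0,"y":0,"z":0,"rx":0,"ry":0,"rz":0,"claw":0}]'
cat > chk.py <<'E'
from h import *
import sys
s=arm.sense(); im=arm.snapshot('wrist')[:,:,::-1].copy(); cv2.imwrite(f'pics/{sys.argv[1]}.png',im)
t=arm.snapshot('top')[:,:,::-1].copy(); cv2.imwrite(f'pics/{sys.argv[1]}t.png',t)
print(s['clock'],s['position'],'yaw y',np.degrees(np.arctan2(*R.from_quat(s['orientation']).as_matrix()[[1,0],1])),s['grip_width'],s['ft_force'])
cv2.imwrite(f'pics/{sys.argv[1]}c.png',np.hstack([im,cv2.resize(t[140:320,160:330],(453,480))])[:, :, :]) if 0 else cv2.imwrite(f'pics/{sys.argv[1]}c.png',cv2.resize(np.hstack([im,cv2.resize(t[140:330,160:340],(455,480))]),(800,351)))
E
python3 chk.py c1
```

```text
clock: 5.25
position: [0.5255, -0.0249, 0.1474]
orientation: [0.364, 0.931, -0.0, -0.0]
ft_force: [-0.1, 0.4, -2.1]
grip_width: 0.0618
grasp_force: 66.7
5.25 [ 0.5255 -0.0249  0.1474] yaw y 47.31303497489709 0.06179366957253198 [-0.0784  0.3681 -2.0688]
```

View pics/c1c.png

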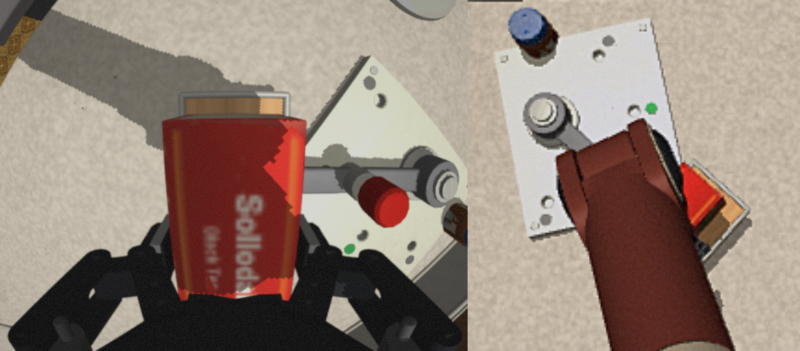

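The box hangs level over the tray and centred on it sideways: box columns 163–305, tray 180–291. I'm lowering it slowly onto the tray.

```bash
python3 -m crank '[{"x":-0.1,"y":0.1,"z":1.5,"rx":0,"ry":0,"rz":0,"claw":0},{"x":0,"y":0,"z":2,"rx":0,"ry":0,"rz":0,"claw":0},{"x":0,"y":0,"z":1.5,"rx":0,"ry":0,"rz":0,"claw":0},{"x":0,"y":0,"z":0.6,"rx":0,"ry":0,"rz":0,"claw":0},{"x":0,"y":0,"z":0.3,"rx":0,"ry":0,"rz":0,"claw":0},{"x":0,"y":0,"z":0.1,"rx":0,"ry":0,"rz":0,"claw":0},{"x":0,"y":0,"z":0.1,"rx":0,"ry":0,"rz":0,"claw":0},{"x":0,"y":0,"z":0.1,"rx":0,"ry":0,"rz":0,"claw":0},{"x":0,"y":0,"z":0.1,"rx":0,"ry":0,"rz":0,"claw":0},{"x":0,"y":0,"z":0,"rx":0,"ry":0,"rz":0,"claw":0}]'
```

```text
clock: 6.35
position: [0.5273, -0.0246, 0.0845]
orientation: [0.363, 0.932, 0.0, 0.0]
ft_force: [-0.6, 0.0, -0.9]
grip_width: 0.0616
grasp_force: 66.7
```

```bash
python3 -m crank '[{"x":0,"y":0,"z":0.1,"rx":0,"ry":0,"rz":0,"claw":0},{"x":0,"y":0,"z":0,"rx":0,"ry":0,"rz":0,"claw":0}]'
```

```text
clock: 6.55
position: [0.5275, -0.0246, 0.0837]
orientation: [0.363, 0.932, 0.0, 0.0]
ft_force: [-0.4, -0.4, 0.8]
grip_width: 0.0619
grasp_force: 66.8
```

```bash
python3 -m crank '[{"x":0,"y":0,"z":0,"rx":0,"ry":0,"rz":0,"claw":0.8},{"x":0,"y":0,"z":0,"rx":0,"ry":0,"rz":0,"claw":0.9},{"x":0,"y":0,"z":0,"rx":0,"ry":0,"rz":0,"claw":1},{"x":0,"y":0,"z":0,"rx":0,"ry":0,"rz":0,"claw":1},{"x":0,"y":0,"z":-1,"rx":0,"ry":0,"rz":0,"claw":1},{"x":0,"y":0,"z":-3,"rx":0,"ry":0,"rz":0,"claw":1},{"x":0,"y":0,"z":-4,"rx":0,"ry":0,"rz":0,"claw":1},{"x":0,"y":0,"z":-4,"rx":0,"ry":0,"rz":0,"claw":1},{"x":0,"y":0,"z":-2,"rx":0,"ry":0,"rz":0,"claw":1},{"x":0,"y":0,"z":0,"rx":0,"ry":0,"rz":0,"claw":1}]'; python3 chk.py c2
```

```text
clock: 7.55
position: [0.5295, -0.0239, 0.2275]
orientation: [0.363, 0.932, 0.002, 0.004]
ft_force: [0.3, 0.5, -0.5]
grip_width: 0.0855
grasp_force: 0.0
7.55 [ 0.5295 -0.0239  0.2275] yaw y 47.452792191207486 0.08551583940320336 [ 0.291   0.517  -0.5474]
```

View pics/c2.png

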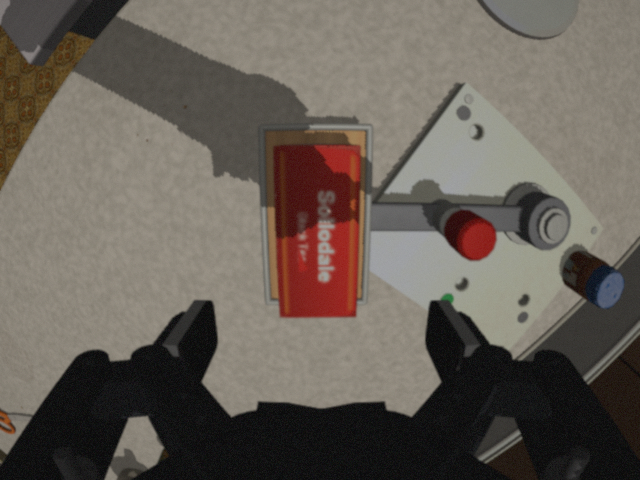

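The box lies inside the tray's rim: box columns 274–361 with its raised top parallax-shifted, tray columns 258–373. The knob is at (470,234), the green dot at (448,298) and its hole at (461,284). Now I'll take precise numbers from the wrist and top pictures.

```bash
cat > m.py <<'E'
from h import *
import sys
s=arm.sense(); im=cv2.imread('pics/c2.png'); H,S,V=cv2.split(cv2.cvtColor(im,cv2.COLOR_BGR2HSV))
red=((H<8)|(H>172))&(S>150)
def win(m,x0,x1,y0,y1): w=np.zeros_like(m); w[y0:y1,x0:x1]=m[y0:y1,x0:x1]; return w
k=cv2.morphologyEx((win(red&(V>90),255,390,110,330)).astype(np.uint8),cv2.MORPH_CLOSE,np.ones((25,25)))
print('box',cv2.minAreaRect(plane('wrist',blobs(k)[0][:,0],.119,s)[:,:2].astype(np.float32)*1000))
kb=blobs(win(red&(V>60),435,505,200,265))[0]
# knob seen from wrist: fit rays: top rim = bright
kt=blobs(win(red&(V>150),435,505,200,265))[0]; e=cv2.fitEllipse(kt); print('knobtop',e,plane('wrist',e[0],.126,s))
g=blobs(win((H>45)&(H<85)&(S>100),430,470,285,310),8)[0]; print('dot',plane('wrist',cv2.fitEllipse(g)[0],.02,s))
for c in ((461,284),(476,131),(524,299)):
    sub=win(V<95,c[0]-10,c[0]+10,c[1]-10,c[1]+10)
    for b in blobs(sub,15)[:1]: print('hole',cv2.fitEllipse(b)[:2],plane('wrist',cv2.fitEllipse(b)[0],.02,s))
cv2.imwrite('pics/c2z.png',cv2.resize(im[70:340,360:630],(800,600)[::-1],interpolation=cv2.INTER_CUBIC)[:600,:600])
E
python3 m.py
python3 - <<'E'
import cv2
im=cv2.imread('pics/c2.png'); cv2.imwrite('pics/c2z.png',cv2.resize(im[70:340,360:630],(600,600),interpolation=cv2.INTER_CUBIC))
E
```

```text
box ((523.5516967773438, -24.213623046875), (57.558387756347656, 124.93340301513672), 47.360111236572266)Traceback (most recent call last):
  File "m.py", line 10, in <module>
    kt=blobs(win(red&(V>150),435,505,200,265))[0]; e=cv2.fitEllipse(kt); print('knobtop',e,plane('wrist',e[0],.126,s))
       ~~~~~~~~~~~~~~~~~~~~~~~~~~~~~~~~~~~~~~~^^^
IndexError: list index out of range
```

View pics/c2z.png

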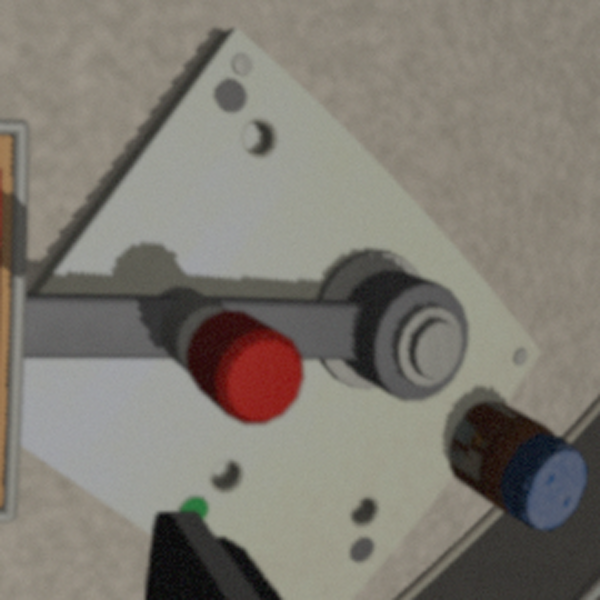

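Run:
```python
from h import *
s=arm.sense()
P=plane('wrist',[(461.7,283.7),(475.6,132.1),(523.4,299.9)],.02,s)[:,:2]
print('holes',P); print('knobtop',plane('wrist',(475.6,238.7),.126,s),'hub',plane('wrist',(554,226.6),.082,s))
from scipy.optimize import least_squares
ang=np.radians([50,-50,100])
f=lambda p:(P-(p[:2]+.105*np.c_[np.cos(p[2]+ang),np.sin(p[2]+ang)])).ravel()
r=least_squares(f,[.679,.14,np.radians(227)]); c=r.x; print('pivot',c[:2],np.degrees(c[2]),r.fun)
# top view: same three holes from crop0 (scale 3, offset 160,140)
P=plane('top',np.array([(271,180),(130,327),(213,90)])/3+[160,140],.02)[:,:2]
r=least_squares(f,[.679,.14,np.radians(227)]); c=r.x; print('pivot',c[:2],np.degrees(c[2]),r.fun)
```

```text
holes [[0.6851 0.0342]
 [0.5696 0.1417]
 [0.7586 0.0798]]
knobtop [[0.6002 0.0594 0.126 ]] hub [[0.6694 0.1338 0.082 ]]
pivot [0.6725 0.1372] 226.941130428707 [-0.      0.0012  0.0019 -0.0011 -0.0019 -0.0001]
pivot [0.6782 0.1386] 226.84284284797198 [-0.0004 -0.0003  0.0005 -0.0001 -0.0002  0.0004]
```

The top-view hole fit is much tighter (pivot 0.678, 0.1385). The wrist frame was taken while the arm was still settling, so I'm moving over the knob and measuring again once it is still.

```bash
python3 -m crank '[{"x":0,"y":2.4,"z":0,"rx":0,"ry":0,"rz":0,"claw":1},{"x":0,"y":3.5,"z":0,"rx":0,"ry":0,"rz":0,"claw":1},{"x":0,"y":3.5,"z":0,"rx":0,"ry":0,"rz":0,"claw":1},{"x":0,"y":2.1,"z":0,"rx":0,"ry":0,"rz":0,"claw":1},{"x":0,"y":0,"z":0,"rx":0,"ry":0,"rz":0,"claw":1},{"x":0,"y":0,"z":0,"rx":0,"ry":0,"rz":0,"claw":1},{"x":0,"y":0,"z":0,"rx":0,"ry":0,"rz":0,"claw":1}]'; python3 chk.py c3
python3 - <<'E'
from h import *
s=arm.sense(); im=cv2.imread('pics/c3.png'); H,S,V=cv2.split(cv2.cvtColor(im,cv2.COLOR_BGR2HSV))
red=((H<8)|(H>172))&(S>150)
for t in (60,90,110,130):
    for b in blobs(red&(V>t),80)[:3]: e=cv2.fitEllipse(b); print(t,cv2.contourArea(b),e,plane('wrist',e[0],.126,s)[0][:2])
print(s['joint_pos'],s['orientation'])
E
```

```text
clock: 8.35
position: [0.604, 0.0585, 0.2223]
orientation: [0.363, 0.932, -0.001, -0.001]
ft_force: [0.1, -0.3, -0.1]
grip_width: 0.0854
grasp_force: 0.0
8.35 [0.604  0.0585 0.2223] yaw y 47.37417508769017 0.08542886754263135 [ 0.0888 -0.3455 -0.0915]
60 11464.5 ((172.79412841796875, 235.32997131347656), (84.2066879272461, 199.21217346191406), 170.97276306152344) [ 0.5295 -0.0146]
60 1604.5 ((329.2301025390625, 242.92803955078125), (44.899749755859375, 45.59984588623047), 69.81298828125) [0.6085 0.0631]
90 8112.0 ((168.64700317382812, 236.19171142578125), (68.65382385253906, 206.50843811035156), 172.2527618408203) [ 0.5276 -0.0175]
90 1281.5 ((329.8956298828125, 246.66419982910156), (36.41002655029297, 45.696006774902344), 79.33098602294922) [0.6107 0.0617]
110 7633.0 ((168.61083984375, 249.71495056152344), (66.1369400024414, 182.7571563720703), 167.8995819091797) [ 0.5342 -0.0253]
110 1194.5 ((330.0325012207031, 247.3164520263672), (35.56936264038086, 43.19943618774414), 83.4991455078125) [0.6111 0.0614]
130 5357.0 ((176.0517120361328, 253.18795776367188), (52.1741943359375, 152.85263061523438), 169.3047332763672) [ 0.5399 -0.0229]
130 1081.5 ((329.60302734375, 247.1393585205078), (34.56835174560547, 40.24156951904297), 86.41649627685547) [0.6109 0.0613]
[ 0.2194  0.6164 -0.5971  1.5533  0.3763  1.0902  0.3581] [ 0.3637  0.9315 -0.0008 -0.0003]
```

View pics/c3.png

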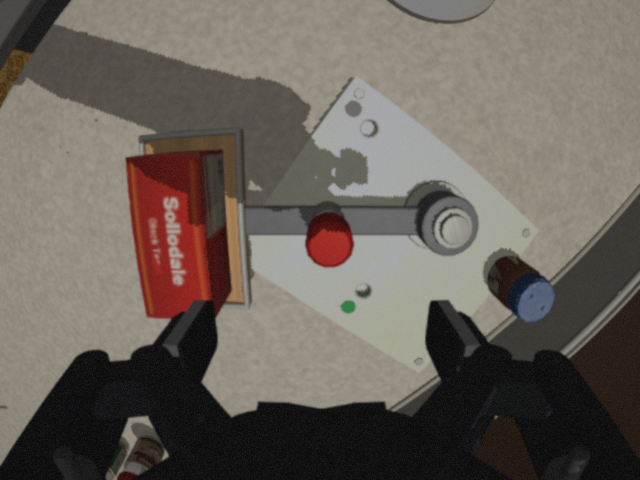

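The wrist now sees the knob top at (330,245), about (0.6075, 0.0617), which agrees with the model. The box lies flat in the tray. I'm lowering onto the knob and gripping it.

```bash
python3 -m crank '[{"x":0,"y":0.45,"z":2.5,"rx":0,"ry":0,"rz":0,"claw":1},{"x":0,"y":0,"z":4,"rx":0,"ry":0,"rz":0,"claw":1},{"x":0,"y":0,"z":4,"rx":0,"ry":0,"rz":0,"claw":1},{"x":0,"y":0,"z":2,"rx":0,"ry":0,"rz":0,"claw":1},{"x":0,"y":0,"z":0.5,"rx":0,"ry":0,"rz":0,"claw":1},{"x":0,"y":0,"z":0,"rx":0,"ry":0,"rz":0,"claw":0.7},{"x":0,"y":0,"z":0,"rx":0,"ry":0,"rz":0,"claw":0.5},{"x":0,"y":0,"z":0,"rx":0,"ry":0,"rz":0,"claw":0.4},{"x":0,"y":0,"z":0,"rx":0,"ry":0,"rz":0,"claw":0},{"x":0,"y":0,"z":0,"rx":0,"ry":0,"rz":0,"claw":0},{"x":0,"y":0,"z":0,"rx":0,"ry":0,"rz":0,"claw":0},{"x":0,"y":0,"z":0,"rx":0,"ry":0,"rz":0,"claw":0},{"x":0,"y":0,"z":0,"rx":0,"ry":0,"rz":0,"claw":0}]'
```

```text
clock: 9.75
position: [0.608, 0.0622, 0.0953]
orientation: [0.363, 0.932, -0.001, 0.001]
ft_force: [-3.7, -2.6, 5.8]
grip_width: 0.0324
grasp_force: 59.5
```

```bash
python3 -m crank '[{"x":0,"y":-0.1,"z":-0.4,"rx":0,"ry":0,"rz":0,"claw":0},{"x":0,"y":0,"z":-0.4,"rx":0,"ry":0,"rz":0,"claw":0},{"x":0,"y":0,"z":-0.4,"rx":0,"ry":0,"rz":0,"claw":0},{"x":0,"y":0,"z":-0.4,"rx":0,"ry":0,"rz":0,"claw":0},{"x":0,"y":0,"z":0,"rx":0,"ry":0,"rz":0,"claw":0}]'; python3 look.py w5|head -1
```

```text
clock: 10.25
position: [0.6075, 0.0624, 0.1093]
orientation: [0.363, 0.932, -0.0, 0.0]
ft_force: [1.8, -0.8, -8.7]
grip_width: 0.0324
grasp_force: 60.3
10.25 [0.6075 0.0624 0.1093] yaw y 47.41999751097227 [ 0.176   0.7438 -0.5331  1.6657  0.4702  0.863   0.2748]
```

```bash
python3 -m crank '[{"x":0,"y":0,"z":-0.15,"rx":0,"ry":0,"rz":0,"claw":0},{"x":-0.23,"y":0,"z":0,"rx":0,"ry":0,"rz":-1.25,"claw":0},{"x":-0.458,"y":0.01,"z":0,"rx":0,"ry":0,"rz":-2.5,"claw":0},{"x":-0.458,"y":0.01,"z":0,"rx":0,"ry":0,"rz":-2.5,"claw":0},{"x":-0.458,"y":0.01,"z":0,"rx":0,"ry":0,"rz":-2.5,"claw":0},{"x":-0.458,"y":0.01,"z":0,"rx":0,"ry":0,"rz":-2.5,"claw":0},{"x":-0.23,"y":0,"z":0,"rx":0,"ry":0,"rz":-1.25,"claw":0},{"x":0,"y":0,"z":0,"rx":0,"ry":0,"rz":0,"claw":0}]'
python3 - <<'E'
from h import *
s=arm.sense();p=s['position'][:2];y=R.from_quat(s['orientation']).as_matrix()[:2,1]
print(p,np.degrees(np.arctan2(y[1],y[0])),'pivot est',p+.105*y,s['ft_force'],s['torque'])
E
```

```text
clock: 11.1
position: [0.6258, 0.0486, 0.1104]
orientation: [0.259, 0.966, -0.0, -0.0]
ft_force: [1.9, -0.4, -10.3]
grip_width: 0.0321
grasp_force: 60.3
[0.6258 0.0486] 59.947368370414715 pivot est [0.6784 0.1394] [  1.9237  -0.4083 -10.2986] [-0.192  -0.5268 -0.1235]
```

```bash
python3 -m crank '[{"x":-0.22,"y":0,"z":0,"rx":0,"ry":0,"rz":-1.2,"claw":0},{"x":-0.458,"y":0.01,"z":0,"rx":0,"ry":0,"rz":-2.5,"claw":0},{"x":-0.458,"y":0.01,"z":0,"rx":0,"ry":0,"rz":-2.5,"claw":0},{"x":-0.458,"y":0.01,"z":0,"rx":0,"ry":0,"rz":-2.5,"claw":0},{"x":-0.458,"y":0.01,"z":0,"rx":0,"ry":0,"rz":-2.5,"claw":0},{"x":-0.458,"y":0.01,"z":0,"rx":0,"ry":0,"rz":-2.5,"claw":0},{"x":-0.458,"y":0.01,"z":0,"rx":0,"ry":0,"rz":-2.5,"claw":0},{"x":-0.458,"y":0.01,"z":0,"rx":0,"ry":0,"rz":-2.5,"claw":0},{"x":-0.458,"y":0.01,"z":0,"rx":0,"ry":0,"rz":-2.5,"claw":0},{"x":-0.458,"y":0.01,"z":0,"rx":0,"ry":0,"rz":-2.5,"claw":0},{"x":-0.458,"y":0.01,"z":0,"rx":0,"ry":0,"rz":-2.5,"claw":0},{"x":-0.458,"y":0.01,"z":0,"rx":0,"ry":0,"rz":-2.5,"claw":0},{"x":-0.458,"y":0.01,"z":0,"rx":0,"ry":0,"rz":-2.5,"claw":0},{"x":-0.458,"y":0.01,"z":0,"rx":0,"ry":0,"rz":-2.5,"claw":0},{"x":-0.458,"y":0.01,"z":0,"rx":0,"ry":0,"rz":-2.5,"claw":0},{"x":-0.17,"y":0,"z":0,"rx":0,"ry":0,"rz":-0.95,"claw":0},{"x":0,"y":0,"z":0,"rx":0,"ry":0,"rz":0,"claw":0},{"x":0,"y":0,"z":0,"rx":0,"ry":0,"rz":0,"claw":0}]'; python3 chk.py c6
python3 - <<'E'
from h import *
s=arm.sense();p=s['position'][:2];y=R.from_quat(s['orientation']).as_matrix()[:2,1]
print(p,np.degrees(np.arctan2(y[1],y[0])),'pivot est',p+.105*y,s['ft_force'],s['torque'])
E
```

```text
clock: 12.9
position: [0.6912, 0.0343, 0.1104]
orientation: [-0.062, 0.998, -0.001, -0.0]
ft_force: [2.2, -3.9, -9.9]
grip_width: 0.0322
grasp_force: 60.4
12.9 [0.6912 0.0343 0.1104] yaw y 97.06028827078279 0.032246327778495544 [ 2.2112 -3.8525 -9.8546]
[0.6912 0.0343] 97.05554998312581 pivot est [0.6783 0.1385] [  1.8317  -4.8703 -10.5542] [-0.8104 -0.3525  0.0344]
```

View pics/c6c.png

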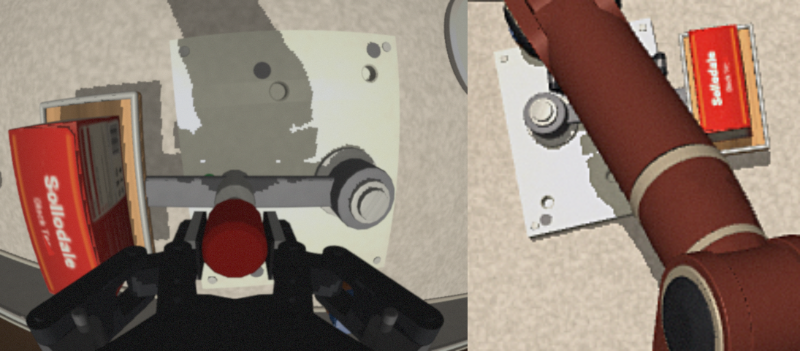

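The wrist half of the picture shows the gripped knob at (235,235) with the bar beside the green hole. The top half shows the box still in the tray, around (720,85). I'm letting go of the knob.

```bash
python3 -m crank '[{"x":0,"y":0,"z":0,"rx":0,"ry":0,"rz":0,"claw":0.5},{"x":0,"y":0,"z":0,"rx":0,"ry":0,"rz":0,"claw":0.7},{"x":0,"y":0,"z":0,"rx":0,"ry":0,"rz":0,"claw":0.7},{"x":0,"y":0,"z":0,"rx":0,"ry":0,"rz":0,"claw":0.7},{"x":0,"y":0,"z":0,"rx":0,"ry":0,"rz":0,"claw":0.7}]'
cat > k.py <<'E'
from h import *
import sys
s=arm.sense(); im=arm.snapshot('wrist')[:,:,::-1].copy(); cv2.imwrite(f'pics/{sys.argv[1]}.png',im); H,S,V=cv2.split(cv2.cvtColor(im,cv2.COLOR_BGR2HSV))
red=((H<8)|(H>172))&(S>150); red[:,:220]=0
for t in (60,90,110):
    for b in blobs(red&(V>t),80)[:1]:
        e=cv2.fitEllipse(b); print(t,e,[(z,plane('wrist',e[0],z,s)[0][:2]) for z in (.126,.1365)])
print(s['position'],s['ft_force'])
E
python3 k.py k1
```

```text
clock: 13.5
position: [0.6916, 0.0366, 0.1116]
orientation: [-0.062, 0.998, 0.0, 0.001]
ft_force: [0.1, -0.0, -0.2]
grip_width: 0.0596
grasp_force: 0.0
60 ((316.4938049316406, 308.88330078125), (75.47612762451172, 95.85664367675781), 9.876646995544434) [(0.126, array([0.6861, 0.0348])), (0.1365, array([0.6809, 0.0342]))]
90 ((315.3503112792969, 323.2853698730469), (60.936134338378906, 69.87419128417969), 87.55590057373047) [(0.126, array([0.6925, 0.0351])), (0.1365, array([0.6868, 0.0345]))]
[0.6916 0.0366 0.1116] [ 0.0614 -0.009  -0.1856]
```

View pics/k1.png

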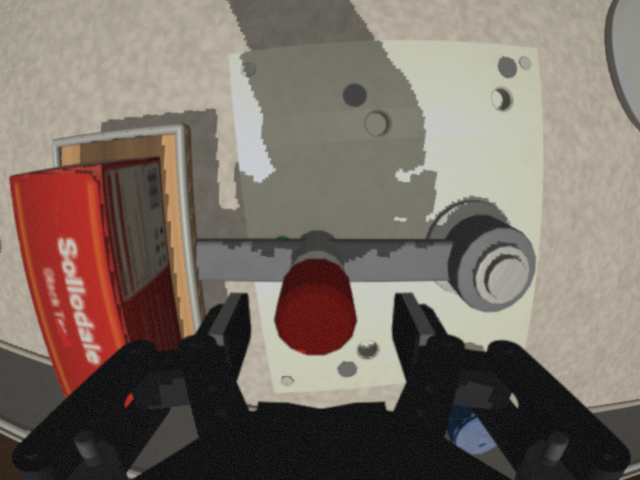

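The knob is released at about (316,315), with its top fitting the fully-down height. I'm rising clear and confirming with the scene and wrist cameras.

```bash
python3 -m crank '[{"x":0,"y":0,"z":0,"rx":0,"ry":0,"rz":0,"claw":0.8},{"x":0,"y":0,"z":-2,"rx":0,"ry":0,"rz":0,"claw":0.8},{"x":0,"y":0,"z":-4,"rx":0,"ry":0,"rz":0,"claw":0.8},{"x":0,"y":0,"z":-4,"rx":0,"ry":0,"rz":0,"claw":0.8},{"x":0,"y":0,"z":-1,"rx":0,"ry":0,"rz":0,"claw":0.8},{"x":0,"y":0,"z":0,"rx":0,"ry":0,"rz":0,"claw":0.8},{"x":0,"y":0,"z":0,"rx":0,"ry":0,"rz":0,"claw":0.8},{"x":0,"y":0,"z":0,"rx":0,"ry":0,"rz":0,"claw":0.8}]'; python3 k.py k2
python3 - <<'E'
from h import *
im=arm.snapshot('scene')[:,:,::-1].copy(); cv2.imwrite('pics/s2.png',im)
a=cv2.imread('pics/scene0.png')
def red(i,x0,x1,y0,y1):
    H,S,V=cv2.split(cv2.cvtColor(i,cv2.COLOR_BGR2HSV)); m=((H<8)|(H>172))&(S>130)&(V>60); w=np.zeros_like(m); w[y0:y1,x0:x1]=m[y0:y1,x0:x1]; return [(cv2.boundingRect(b),cv2.contourArea(b)) for b in blobs(w)]
print(red(a,220,260,280,330)); print(red(im,180,360,220,340))
cv2.imwrite('pics/s2c.png',cv2.resize(im[180:430,80:400],(800,600)))
E
```

```text
clock: 14.35
position: [0.6904, 0.0351, 0.2184]
orientation: [-0.062, 0.998, -0.0, -0.002]
ft_force: [-0.5, 0.4, -0.9]
grip_width: 0.0688
grasp_force: 0.0
60 ((319.5467834472656, 245.63217163085938), (45.878639221191406, 46.03257369995117), 69.4210205078125) [(0.126, array([0.6911, 0.0348])), (0.1365, array([0.688 , 0.0344]))]
90 ((318.8468933105469, 249.9620819091797), (35.488739013671875, 48.49925994873047), 100.26882934570312) [(0.126, array([0.6941, 0.0347])), (0.1365, array([0.6909, 0.0344]))]
110 ((319.0942077636719, 250.86383056640625), (34.076168060302734, 46.58769607543945), 97.98477935791016) [(0.126, array([0.6947, 0.0349])), (0.1365, array([0.6914, 0.0346]))]
[0.6904 0.0351 0.2184] [-0.4926  0.3932 -0.9022]
[((227, 294, 20, 17), 234.0)]
[((208, 220, 74, 33), 1434.0), ((198, 263, 19, 15), 187.0)]
```

View pics/s2c.png

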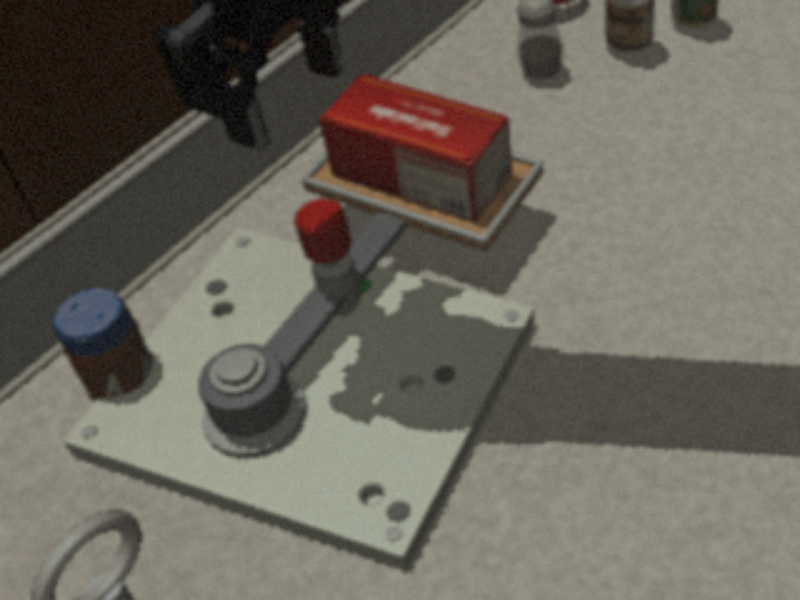

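Run:
```python
from h import *
p=arm.camera_params('scene'); f=240/np.tan(np.radians(p['vfov']/2)); T=np.linalg.inv(p['pose'])
def pr(P): q=T[:3,:3]@np.array(P)+T[:3,3]; return f*q[0]/q[2]+p['cx'],f*q[1]/q[2]+p['cy']
print('start',pr((.608,.062,.107)),'seen',(227+10,294+8.5))
for z in(.107,.1175): print(z,pr((.6912,.0344,z)),'seen',(198+9.5,263+7.5))
```

```text
start (np.float64(236.79562538671217), np.float64(307.27288193516074)) seen (237, 302.5)
0.107 (np.float64(208.87502291111673), np.float64(276.05889194412464)) seen (207.5, 270.5)
0.1175 (np.float64(207.78002772197368), np.float64(271.87620114117067)) seen (207.5, 270.5)
```

The scene picture shows the box flat in the tray and the knob back at its fully-down height at the green hole. The spice jars and shaker haven't moved, and the gripper is clear. I'm handing in.

```bash
python3 -c "
from plant import arm
print(arm.finish_job())"
```

```text
the job is handed in; nothing more can be done
None
```

I set the tea box in the tray, swung the arm to the green-dot hole and released the plunger there; the camera checks show it fully down and the box still in the tray, and I handed the job in at about 14.4 s.

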